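# Put the microscope objectives away by length, beside their oil

## Task

Put the four loose microscope objectives and their immersion oil away in the wooden lens stand. The amber oil bottle goes into the metal oil cup at the end of the stand, and the lenses go into the black-floored wells in order of length, the longest (the oil lens) next to the oil and the shortest at the far end, each one upright and right down in its well. Let none of them topple on the way, and do not shift or knock over the other things on the desk.

Things in the scene. Friction and masses are not known exactly. Their poses are not given: they have to be found in the camera images.
- lens_stand: low wooden stand, fixed, 302 x 70 x 14 mm; origin mid-underside, z up, x along it. Five round wells 40 mm wide, 5 mm deep (floors 9 mm above the desk) in a row at y = 0, x = -108, -54, 0, 54, 108 mm. The one at +108 is the oil cup, bright metal with a lip drawn 2 mm proud that is no obstacle; the other four, for lenses, have black rubber floors
- lens_red_mid (a point): centre (half-way up) of the red-banded loose microscope objective, 40 mm tall, standing on its thread, narrow end up (z up), 0.12 kg. Above its foot: brass thread 25 mm wide to 6 mm, dark collar 29 mm wide to 16 mm, silver barrel 28 mm wide to 30 mm (grip collar and barrel), then the colour band and a steel nose 23 mm wide
- lens_yellow_mid (a point): centre (half-way up) of the yellow-banded loose microscope objective, 49 mm tall, standing on its thread, narrow end up (z up), 0.12 kg. Above its foot: brass thread 25 mm wide to 6 mm, dark collar 29 mm wide to 16 mm, silver barrel 28 mm wide to 36 mm (grip collar and barrel), then the colour band and a steel nose 19 mm wide
- lens_blue_mid (a point): centre (half-way up) of the blue-banded loose microscope objective, 58 mm tall, standing on its thread, narrow end up (z up), 0.12 kg. Above its foot: brass thread 25 mm wide to 6 mm, dark collar 29 mm wide to 16 mm, silver barrel 28 mm wide to 41 mm (grip collar and barrel), then the colour band and a steel nose 17 mm wide
- lens_white_mid (a point): centre (half-way up) of the white-banded loose microscope objective (black ring under the band: the oil lens), 67 mm tall, standing on its thread, narrow end up (z up), 0.12 kg. Above its foot: brass thread 25 mm wide to 6 mm, dark collar 29 mm wide to 16 mm, silver barrel 28 mm wide to 47 mm (grip collar and barrel), then the colour band and a steel nose 16 mm wide
- oil_bottle_mid (a point): centre, half-way up, of the small amber dropper bottle of immersion oil with a black cap and black rubber teat; 90 mm tall, standing upright; round body 26 mm across up to 48 mm above its foot (grip it there), cap and teat 18 to 14 mm across above. Its z axis points up; mass about 0.05 kg
- spare_eyepiece: bystander: black eyepiece standing on its rim, 34 mm across, 43 mm tall; origin at the centre of its underside
- stain_bottle: bystander: dark blue dropper bottle with a white pointed cap, 32 mm across, 99 mm tall; origin at the centre of its underside. Behind it stands a solid wooden chest of drawers, 300 mm tall, whose front and knobs begin about 0.64 m ahead of the robot: keep the arm clear of it
- objective_can: bystander: grey canister with black screw lid, 34 mm across, 56 mm tall; origin at the centre of its underside
- red_beaker: bystander: clear sample beaker with red screw lid, 62 mm across, 69 mm tall; origin at the centre of its underside
There are look-alikes about, which are no part of the job. What is shaped like the part that bears oil_bottle_mid but pink is not meant.

How it is judged (in metres and radians):
At the end, for the whole second after the job is handed in: From the oil cup along the row stand the oil bottle, then the white-, blue-, yellow- and red-banded lens, each on the floor of its own well (height within 3 mm, within 12 mm of the well's centre along and across the stand), upright within 0.12 rad, released and at rest (x of lens_red_mid in the frame of lens_stand between -0.12 and -0.096 m and y of lens_red_mid in the frame of lens_stand between -0.012 and 0.012 m and z of lens_red_mid in the frame of lens_stand between 0.026 and 0.032 m and angle between each of lens_red_mid, lens_yellow_mid, lens_blue_mid, lens_white_mid, oil_bottle_mid's own z axis and vertical below 0.12 rad and linear speed of each of lens_red, lens_yellow, lens_blue, lens_white, oil_bottle below 0.02 m/s and x of lens_yellow_mid in the frame of lens_stand between -0.066 and -0.042 m and y of lens_yellow_mid in the frame of lens_stand between -0.012 and 0.012 m and z of lens_yellow_mid in the frame of lens_stand between 0.0305 and 0.0365 m and x of lens_blue_mid in the frame of lens_stand between -0.012 and 0.012 m and y of lens_blue_mid in the frame of lens_stand between -0.012 and 0.012 m and z of lens_blue_mid in the frame of lens_stand between 0.035 and 0.041 m and x of lens_white_mid in the frame of lens_stand between 0.042 and 0.066 m and y of lens_white_mid in the frame of lens_stand between -0.012 and 0.012 m and z of lens_white_mid in the frame of lens_stand between 0.0395 and 0.0455 m and x of oil_bottle_mid in the frame of lens_stand between 0.096 and 0.12 m and y of oil_bottle_mid in the frame of lens_stand between -0.012 and 0.012 m and z of oil_bottle_mid in the frame of lens_stand between 0.051 and 0.057 m); the robot touches nothing.
It fails at once if the spare eyepiece was shifted by more than 30 mm or tipped over (distance of spare_eyepiece from where it was at the start of the episode above 0.03 m or angle between spare_eyepiece's own z axis and vertical above 0.5 rad).
It fails at once if the stain bottle was shifted by more than 30 mm or tipped over (distance of stain_bottle from where it was at the start of the episode above 0.03 m or angle between stain_bottle's own z axis and vertical above 0.5 rad).
It fails at once if the objective can was shifted by more than 30 mm or tipped over (distance of objective_can from where it was at the start of the episode above 0.03 m or angle between objective_can's own z axis and vertical above 0.5 rad).
It fails at once if the red beaker was shifted by more than 30 mm or tipped over (distance of red_beaker from where it was at the start of the episode above 0.03 m or angle between red_beaker's own z axis and vertical above 0.5 rad).
It fails at once if a lens or the oil bottle toppled (angle between any of lens_red_mid, lens_yellow_mid, lens_blue_mid, lens_white_mid, oil_bottle_mid's own z axis and vertical above 0.9 rad).
It also fails if it takes over 125 s, if anything falls off the work surface, if the arm or the gripper's body presses on something with over 40 N, if the wrist force passes 120 N, or if a joint passes its speed limit or range.

## Robot

A 6-joint arm with a two-finger parallel gripper is mounted at the origin on a cart in front of the work surface, level with it; the furniture and walls round the work are solid. World frame = base frame: x ahead of the robot, y to its left, z up, the work surface at z = 0. Lengths are in mm, angles in rad, forces in N, time in s.
With the tool pointing down it reaches from about 325 to 875 mm from the base axis. Payload 4.4 kg.
Tool frame: the origin (TCP) lies on the centre line of the jaws, within the pads' length; the fingertips stand ahead of it and the grasp point (between the pads) lies 6 mm ahead of it (ctrl.tcp_to_tips is the z of the fingertips in the tool frame, in mm); z points along the fingers, y is the line along which they close (so a half turn about z gives the same grasp; the last joint's range is limited). The gripper opens to 85 mm and grips with 20 to 120 N. Pads are 22 mm wide; open, the fingers measure 114 mm over their backs; the gripper's body (76 mm by 85 mm) begins 54 mm behind the grasp point. The pads swing forward as they close: fully open they stand 13 mm farther back than shut.
Start: joints at [-0.15, 0.207, 1.542, -0, 1.393, -0.15], TCP at [575.002, -0.012, 256.282] pointing down, gripper open.
Joint ranges: [-2.73, 2.73], [-0.86, 2.22], [0.23, 2.46], [-1.11, 4.25], [0.08, 2.63], [-2.82, 2.82]. Speed limits (rad/s): [2.79, 2.79, 3.14, 3.14, 3.14, 3.14].

## Interface

Orientations are given as a 3x3 rotation matrix whose columns are the frame's x, y, z axes.
In Python, from plant import ctrl, sensors, optics gives the robot as it stands. Calls block until the motion is done:
- ctrl.move_ptp(position, orientation): joint-space move of the TCP to a pose.
- ctrl.move_l(position, rot=None, vel=150, threshold=None): straight line of the TCP; rot=None keeps the orientation; vel is the mean speed in mm/s. With threshold (N) it stops when the force on the tool has changed by that much, and returns True; else False.
- ctrl.set_joints(angles): joint-space move.
- ctrl.gripper_to(opening, force=None): finger opening in mm; force is the grip in N (None keeps the last); returns when the fingers have stopped.
- ctrl.hold(seconds).
- ctrl.solve_ik(position, orientation): joint angles nearest the present ones, or None.
- sensors.read_state(): the state.
- optics.grab_frame(name): name is "scene" or "side" or "wrist"; returns (picture, depth): 420x560x3 uint8, red, green, blue; 420x560 float32, mm along the optical axis (not along the pixel's ray), 0 where there is no reading.
- optics.camera_params(name): a dict with "mtx" (3x3 intrinsics, pixels), "k1" (the pictures are not rectified: a ray, as slopes to the right and down, at radius r is drawn at 1 + k1 r^2 times it, then the intrinsics apply), "R" (3x3) and "t" (3): a world point X has camera coordinates R X + t; the wrist camera has in their place "T_tool_cam" (4x4, takes a point from camera to tool coordinates, whose origin is the TCP and whose axes are the flange's). Camera axes: x right, y down, z forward; pixel columns grow to the right and rows downward; lengths in mm; the calibration is good to about 2 mm. A picture is of the moment at which its call begins: read the wrist's pose just before it. camera_params takes no time and is no camera call.
A pose or a line that the arm cannot do raises ctrl.MotionError and nothing moves.
- ctrl.finish_job(): hands the job in; it is judged then, once.
The state is a dict: "t": time; "q": joint angles; "qvel": joint speeds; "tau": joint torques, N m; "eef_pos": TCP position; "eef_rot": TCP orientation; "force": force on the tool from outside, world axes, zero at the start; "wrist_torque": the same for the moment, N m; "grip_width": finger opening in mm; "grasp_force": force on a finger pad.
Only numpy, scipy, OpenCV 4.12 (cv2) and the standard library are available. Lean on these libraries where they do the work, as an engineer would, in place of code of your own. Each camera call takes 0.05 s, during which the arm holds its last target. There are 200 camera calls.

## Working session

There is one attempt and no reset: what is moved stays moved. The work goes in short steps, each a Python script; the robot and the scene stay as the last script left them, time stands still between calls to the robot, and variables do not carry over. Pictures are saved under pics/ and viewed, at most 14 in all, crops included, and the job is handed in when it is done.

```bash
ls; mkdir -p pics; python3 - <<'E'
from plant import ctrl,sensors,optics
import cv2,numpy as np
for n in ("scene","side","wrist"):
    p,d=optics.grab_frame(n); cv2.imwrite(f"pics/{n}0.png",p[:,:,::-1]); np.save(f"pics/{n}0.npy",d)
    print(n,{k:np.round(v,3).tolist() for k,v in optics.camera_params(n).items()}, (d>0).mean())
s=sensors.read_state();print(s["t"],s["eef_pos"],s["eef_rot"],ctrl.tcp_to_tips)
E
```

```text
pics
scene {'mtx': [[532.75, 0.0, 278.672], [0.0, 532.75, 212.198], [0.0, 0.0, 1.0]], 'k1': -0.01, 'R': [[-0.817, -0.577, 0.01], [-0.378, 0.522, -0.765], [0.435, -0.629, -0.644]], 't': [443.457, 250.495, 1039.176]} 0.9958248299319727
side {'mtx': [[409.349, 0.0, 280.523], [0.0, 409.349, 209.564], [0.0, 0.0, 1.0]], 'k1': 0.036, 'R': [[-0.92, -0.393, 0.002], [-0.267, 0.621, -0.737], [0.288, -0.678, -0.676]], 't': [523.109, 172.862, 824.253]} 0.995922619047619
wrist {'mtx': [[306.15, 0.0, 278.678], [0.0, 306.15, 210.22], [0.0, 0.0, 1.0]], 'k1': -0.004, 'T_tool_cam': [[-0.001, -0.949, -0.315, 81.741], [1.0, -0.0, -0.001, -0.722], [0.001, -0.315, 0.949, -117.543], [0.0, 0.0, 0.0, 1.0]]} 0.9960544217687075
0.15 [5.74453234e+02 7.65806550e-02 2.55374047e+02] [[ 2.47293511e-05  9.99998419e-01 -1.77793536e-03]
 [ 9.99999958e-01 -2.42156676e-05  2.88942276e-04]
 [ 2.88898765e-04 -1.77794243e-03 -9.99998378e-01]] 25.0
```

View pics/scene0.png

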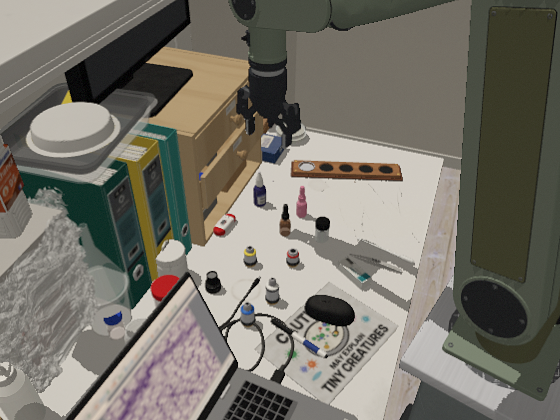

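View pics/side0.png

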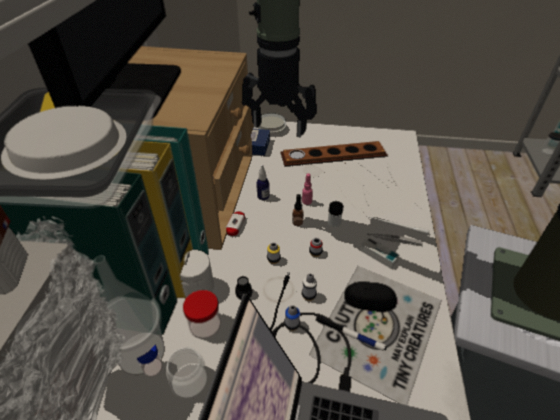

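View pics/wrist0.png

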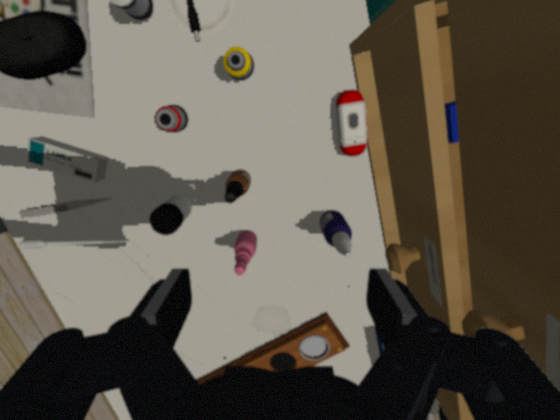

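Scene view: the lenses are yellow (250,255), red (293,257), white (272,290) and blue (247,314). The amber bottle is at (285,220), the pink decoy at (302,202), and the stand's metal cup at (307,167).

```bash
cat > h.py <<'E'
from plant import ctrl,sensors,optics
import cv2,numpy as np
def rays(name,uv,st=None):
    """origin and world ray directions (camera depth 1) for pixels uv"""
    c=optics.camera_params(name); K=np.array(c["mtx"])
    uv=np.asarray(uv,float).reshape(-1,1,2)
    xy=cv2.undistortPoints(uv,K,np.array([c["k1"],0,0,0.]))[:,0]
    d=np.c_[xy,np.ones(len(xy))]
    if name=="wrist":
        T=np.array(c["T_tool_cam"]); R=st["eef_rot"]@T[:3,:3]; o=st["eef_rot"]@T[:3,3]+st["eef_pos"]
    else:
        R=np.array(c["R"]).T; o=-R@np.array(c["t"])
    return o,d@R.T
def cloud(name,d,st=None):
    v,u=np.mgrid[:d.shape[0],:d.shape[1]]
    o,r=rays(name,np.c_[u.ravel(),v.ravel()],st)
    return (o+r*d.reshape(-1,1)).reshape(*d.shape,3)
def grab(tag=None):
    s=sensors.read_state(); p,d=optics.grab_frame("wrist")
    if tag: cv2.imwrite(f"pics/{tag}.png",p[:,:,::-1])
    return p,cloud("wrist",d,s),s
E
python3 - <<'E'
from h import *
st=sensors.read_state()
H={}
for n in ("scene","side","wrist"):
    P=cloud(n,np.load(f"pics/{n}0.npy"),st)
    m=(P[...,2]>6)&(P[...,2]<110)&(P[...,0]>300)&(P[...,0]<640)&(P[...,1]>-420)&(P[...,1]<480)
    print(n,"desk z",np.median(P[(abs(P[...,2])<8)&(P[...,0]>350)&(P[...,0]<600)][:,2]))
    k,l,s,c=cv2.connectedComponentsWithStats(m.astype(np.uint8))
    for i in range(1,k):
        if s[i,4]<60: continue
        q=P[l==i]; top=q[:,2].max(); t=q[q[:,2]>np.percentile(q[:,2],98)-5]
        print(np.round(c[i]).astype(int),s[i,4],"top",round(top),"topxy",np.round(np.median(t,0)).astype(int),"box",np.round([*np.percentile(q[:,0],[2,98]),*np.percentile(q[:,1],[2,98])]).astype(int))
E
```

```text
scene desk z 0.5229894084269517
[349 170] 1585 top 21 topxy [ 522 -308   15] box [ 407  635 -387 -212]
[261 192] 219 top 98 topxy [638 -54  91] box [625 639 -63 -39]
[301 203] 251 top 92 topxy [531 -77  86] box [519 541 -84 -65]
[285 222] 269 top 93 topxy [525   3  89] box [513 535  -7  14]
[322 229] 326 top 61 topxy [446 -34  57] box [430 460 -47 -19]
[169 273] 1147 top 84 topxy [629 258  79] box [575 639 233 353]
[250 256] 223 top 53 topxy [531 127  49] box [518 542 119 141]
[292 257] 199 top 43 topxy [454  72  40] box [442 466  65  87]
[366 258] 66 top 16 topxy [317 -31  12] box [301 362 -39 -23]
[351 270] 415 top 27 topxy [331  26  23] box [301 363   6  48]
[212 282] 275 top 47 topxy [552 231  41] box [536 564 220 248]
[117 316] 1540 top 110 topxy [619 428 108] box [568 638 384 457]
[254 284] 75 top 13 topxy [483 175  10] box [478 490 152 203]
[272 291] 310 top 69 topxy [428 187  65] box [416 440 176 200]
[321 307] 715 top 42 topxy [312 148  36] box [301 360 129 178]
[234 376] 5665 top 110 topxy [397 425 105] box [303 446 234 475]
side desk z 0.5070327192887589
[336 152] 1382 top
[... 1295 characters left out ...]
 82 top 18 topxy [639  83  15] box [637 640  68  94]
[171 118] 732 top 42 topxy [455  72  40] box [444 468  59  85]
[ 71 160] 1813 top 26 topxy [331  25  23] box [301 364   4  47]
[236 185] 629 top 90 topxy [526   1  89] box [516 538  -6  12]
[169 215] 1107 top 58 topxy [446 -35  56] box [432 462 -50 -20]
[ 78 205] 252 top 15 topxy [320 -31  12] box [301 358 -38 -24]
[332 232] 656 top 100 topxy [639 -54  95] box [625 640 -64 -40]
[244 251] 724 top 91 topxy [532 -78  88] box [521 543 -83 -67]
[ 93 242] 165 top 11 topxy [328 -83   8] box [301 371 -86 -81]
[291 350] 2604 top 18 topxy [ 599 -257   15] box [ 515  638 -289 -207]
[212 375] 119 top 14 topxy [ 475 -305    7] box [ 448  489 -321 -293]
```

```bash
python3 - <<'E'
from h import *
st=sensors.read_state()
for n in ("scene","side"):
    p=cv2.imread(f"pics/{n}0.png"); P=cloud(n,np.load(f"pics/{n}0.npy"))
    m=(P[...,2]>11)&(P[...,2]<19)&(P[...,1]<-190)&(P[...,1]>-420)&(P[...,0]>380)&(P[...,0]<720)
    hsv=cv2.cvtColor(p,cv2.COLOR_BGR2HSV)
    wood=(m&(hsv[...,1]>110)).astype(np.uint8)
    k,l,s,c=cv2.connectedComponentsWithStats(wood); i=1+s[1:,4].argmax()
    q=P[l==i][:,:2].astype(np.float32); print(n,"stand rect",cv2.minAreaRect(q),len(q))
    # wells: holes in wood hull
    hull=np.zeros_like(wood); cv2.fillConvexPoly(hull,cv2.convexHull(np.argwhere(l==i)[:,::-1].astype(np.int32)),1)
    w=((hull>0)&((hsv[...,2]<60)|(hsv[...,1]<60))).astype(np.uint8)
    k,l,s,c=cv2.connectedComponentsWithStats(w)
    for j in range(1,k):
        if s[j,4]>40:
            o,r=rays(n,[c[j]]); z=12; print(c[j].round(1),s[j,4],(o+r[0]*(z-o[2])/r[0,2]).round(1), np.median(P[l==j],0).round(1))
    m=(hsv[...,0]>100)&(hsv[...,0]<125)&(hsv[...,1]>120)&(P[...,0]>380)&(P[...,0]<560)&(P[...,1]>180)&(P[...,1]<330)&(P[...,2]>15)&(P[...,2]<70)
    print("blue band",np.argwhere(m).mean(0),np.median(P[m],0),m.sum())
    b=np.median(P[m],0); mm=(np.hypot(P[...,0]-b[0],P[...,1]-b[1])<22)&(P[...,2]>6); q=P[mm]; print("top",q[:,2].max(),np.median(q[q[:,2]>52],0), np.percentile(q[:,0],[2,98]),np.percentile(q[:,1],[2,98]))
    t=(P[...,2]>25)&(P[...,0]>350)&(P[...,0]<560)&(P[...,1]>200)&(P[...,1]<340)
    Hm=np.zeros((14,21),int); q=P[t]; np.maximum.at(Hm,(((q[:,1]-200)//10).astype(int),((q[:,0]-350)//10).astype(int)),q[:,2].astype(int)); print(Hm)
    t=(P[...,2]>30)&(P[...,0]>550)&(P[...,0]<760)&(P[...,1]>-340)&(P[...,1]<-100)
    Hm=np.zeros((12,21),int); q=P[t]; np.maximum.at(Hm,(((q[:,1]+340)//20).astype(int),((q[:,0]-550)//10).astype(int)),q[:,2].astype(int)); print(Hm)
E
```

```text
scene stand rect ((532.36962890625, -305.0909729003906), (291.7843322753906, 64.54136657714844), 32.63526916503906) 867
[306.1 166. ] 116 [ 627.5 -250.6   12. ] [ 628.1 -250.5   11.3]
[326.1 167.2] 71 [ 580.4 -278.3   12. ] [ 582.2 -278.9   10.6]
[345.7 167.8] 67 [ 535.5 -307.6   12. ] [ 537.  -309.8   10.6]
[365.7 168.5] 67 [ 489.2 -336.8   12. ] [ 489.4 -338.2   11. ]
[385.4 169.2] 70 [ 444.1 -365.7   12. ] [ 444.8 -367.2   10.6]
blue band [307.62295082 243.83606557] [431.03334092 265.1308393   44.41839549] 61
top 62.42925960013133 [434.62487727 261.79390733  56.91568596] [413.8629587  449.64504323] [251.84312073 274.3867979 ]
[[  0   0   0   0   0   0   0   0   0   0   0   0   0   0   0   0   0   0
    0   0   0]
 [  0   0   0   0   0   0   0   0   0   0   0   0   0   0   0   0   0   0
    0   0  38]
 [  0   0   0   0   0   0   0   0   0   0   0   0   0   0   0   0   0   0
    0  44  44]
 [  0   0   0   0   0   0   0   0   0   0   0   0   0   0   0   0   0   0
   39  42  46]
 [  0   0   0   0   0   0   0  44  46   0   0   0   0   0   0   0   0   0
    0  45  46]
 [  0   0   0   0 
[... 3845 characters left out ...]
0   0   0   0   0   0   0   0   0   0   0   0   0   0  30  35
   35  36  38]
 [  0   0   0   0   0   0   0   0   0   0   0   0   0   0   0   0  36  37
   37  36  36]
 [  0   0   0   0   0   0   0   0   0   0   0   0   0   0   0   0  30  34
   36 262   0]
 [  0   0   0   0   0   0   0   0   0   0   0   0   0   0   0   0   0 119
  301 300 301]
 [  0   0   0   0   0   0   0   0   0   0   0   0   0   0   0   0   0 175
  301 301 301]
 [  0   0   0   0   0   0   0   0   0   0   0   0   0   0   0   0 193 301
  301 301 301]
 [  0   0   0   0   0   0   0   0   0   0   0   0   0   0   0 164 194 301
  301 301 301]
 [  0   0   0   0   0   0   0   0   0   0   0   0   0   0   0 194 300 301
  301 302 302]]
```

```bash
cat >> h.py <<'E'
def rot(deg):
    a=np.radians(deg); x=np.array([np.cos(a),np.sin(a),0]); z=np.array([0,0,-1.])
    return np.c_[x,np.cross(z,x),z]
E
python3 - <<'E'
from h import *
pts=dict(red=(455,72),yellow=(531,126),white=(428,187),blue=(434,263),bot=(526,1),w1=(626,-250),w3=(535,-307),w5=(444,-366))
for yaw in (212.5,32.5):
  for k,v in pts.items():
    for z in (37,190):
        q=ctrl.solve_ik([*v,z],rot(yaw)); print(yaw,k,z,None if q is None else np.round(q,2))
ctrl.move_ptp([500,-290,260],rot(212.5))
p,P,s=grab("stand"); print(s["t"],s["eef_pos"])
E
```

```text
212.5 red 37 [-0.03  0.29  1.98 -0.    0.88 -2.17]
212.5 red 190 [-0.03  0.03  1.88 -0.    1.23 -2.17]
212.5 yellow 37 [ 0.07  0.43  1.77 -0.    0.95 -2.06]
212.5 yellow 190 [ 0.07  0.21  1.68 -0.    1.25 -2.06]
212.5 white 37 [ 0.23  0.3   1.96 -0.    0.88 -1.91]
212.5 white 190 [ 0.23  0.04  1.87 -0.    1.23 -1.91]
212.5 blue 37 [ 0.37  0.36  1.86 -0.    0.91 -1.76]
212.5 blue 190 [ 0.37  0.13  1.78 -0.    1.24 -1.76]
212.5 bot 37 [-0.16  0.4   1.82 -0.    0.93 -2.3 ]
212.5 bot 190 [-0.16  0.17  1.73 -0.    1.24 -2.3 ]
212.5 w1 37 [-0.51  0.64  1.42 -0.    1.08 -2.65]
212.5 w1 190 [-0.51  0.47  1.34 -0.    1.34 -2.65]
212.5 w3 37 [-0.66  0.55  1.58 -0.    1.01 -2.8 ]
212.5 w3 190 [-0.66  0.35  1.5  -0.    1.29 -2.8 ]
212.5 w5 37 None
212.5 w5 190 None
32.5 red 37 [-0.03  0.29  1.98 -0.    0.88  0.97]
32.5 red 190 [-0.03  0.03  1.88 -0.    1.23  0.97]
32.5 yellow 37 [ 0.07  0.43  1.77 -0.    0.95  1.08]
32.5 yellow 190 [ 0.07  0.21  1.68 -0.    1.25  1.08]
32.5 white 37 [ 0.23  0.3   1.96 -0.    0.88  1.23]
32.5 white 190 [ 0.23  0.04  1.87 -0.    1.23  1.23]
32.5 blue 37 [ 0.37  0.36  1.86 -0.    0.91  1.38]
32.5 blue 190 [ 0.37  0.13  1.78 -0.    1.24  1.38]
32.5 bot 37 [-0.16  0.4   1.82 -0.    0.93  0.84]
32.5 bot 190 [-0.16  0.17  1.73 -0.    1.24  0.84]
32.5 w1 37 [-0.51  0.64  1.42 -0.    1.08  0.5 ]
32.5 w1 190 [-0.51  0.47  1.34 -0.    1.34  0.5 ]
32.5 w3 37 [-0.66  0.55  1.58 -0.    1.01  0.34]
32.5 w3 190 [-0.66  0.35  1.5  -0.    1.29  0.34]
32.5 w5 37 [-0.84  0.48  1.69 -0.    0.97  0.16]
32.5 w5 190 [-0.84  0.27  1.61 -0.    1.26  0.16]
2.4167 [ 500.11918073 -289.71123313  259.96878655]
```

View pics/stand.png

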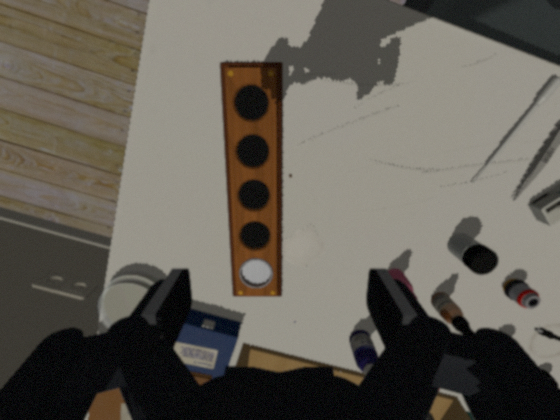

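The stand view shows four black wells in a column at u≈254, v=102, 151, 194, 235, and the metal cup at (257,273). I'll measure them, then pick red first.

```bash
cat >> h.py <<'E'
YAW=195
def look(xy):
    """centre of the top of the thing near xy from a wrist view"""
    p,P,s=grab(); q=P[(np.hypot(P[...,0]-xy[0],P[...,1]-xy[1])<20)&(P[...,2]>15)&(P[...,2]<105)]
    top=np.percentile(q[:,2],97); t=q[q[:,2]>top-4]
    c=(np.percentile(t[:,:2],3,0)+np.percentile(t[:,:2],97,0))/2
    print("look",c.round(1),t[:,:2].mean(0).round(1),"top",top.round(1),"t",s["t"]); return c
def pick(xy,h,force=35,hover=190):
    R=rot(YAW); ctrl.move_ptp([*xy,hover],R); ctrl.gripper_to(52)
    xy=look(xy)
    ctrl.move_l([*xy,h+60],vel=200); ctrl.move_l([*xy,h],vel=80)
    ctrl.gripper_to(15,force); s=sensors.read_state()
    print("grip",s["grip_width"],s["grasp_force"],s["force"].round(1))
    ctrl.move_l([*xy,hover],vel=200); s=sensors.read_state(); print("up",s["grip_width"],s["grasp_force"],s["t"]); return xy
E
python3 - <<'E'
from h import *
s=sensors.read_state(); p=cv2.imread("pics/stand.png"); hsv=cv2.cvtColor(p,cv2.COLOR_BGR2HSV)
roi=np.zeros(p.shape[:2],bool); roi[66:293,228:278]=1
w=(roi&((hsv[...,2]<55)|(hsv[...,1]<70))).astype(np.uint8)
k,l,st,c=cv2.connectedComponentsWithStats(w); C=[]
for j in range(1,k):
    if st[j,4]>250:
        o,r=rays("wrist",[c[j]],s); x=o+r[0]*(12-o[2])/r[0,2]; C.append(x[:2]); print(c[j].round(1),st[j],x.round(1))
C=np.array(C); print(np.linalg.norm(np.diff(C,axis=0),axis=1))
pick((455,72),36)
E
```

```text
[270.5  80.1] [260  66  18  44 389] [ 410.3 -356.1   12. ]
[250.9 102.3] [234  85  34  36 956] [ 441.7 -362.5   12. ]
[252.3 150.8] [236 135  33  33 833] [ 487.2 -333.3   12. ]
[253.5 194.6] [238 180  31  30 734] [ 532.4 -304.5   12. ]
[254.5 235. ] [240 222  30  27 645] [ 578.  -275.6   12. ]
[255.6 272.8] [239 259  34  29 781] [ 624.4 -245.9   12. ]
[32.10764753 54.03865689 53.61017197 54.00975171 55.08575134]
look [453.8  71.7] [453.7  71.8] top 41.0 t 4.2917
grip 26.660144557303738 34.2976176738739 [-0.7 -0.9  5.5]
up 26.64623485344802 34.46902513504028 7.1167
```

```bash
cat >> h.py <<'E'
C0=np.array([533.2,-305.0]); U=np.array([np.cos(np.radians(32.5)),np.sin(np.radians(32.5))])
def place(x,h,hover=190,off=(0,0)):
    w=C0+x*U+np.array(off); R=rot(YAW); ctrl.move_ptp([*w,hover],R); ctrl.move_l([*w,h+30],vel=200)
    hit=ctrl.move_l([*w,h+8],vel=50,threshold=10); s=sensors.read_state()
    print("place",hit,s["eef_pos"].round(1),s["force"].round(1),s["grip_width"])
    if s["eef_pos"][2]>h+13: return False
    ctrl.gripper_to(46); ctrl.move_l([*w,h+60],vel=150); ctrl.move_l([*w,hover],vel=250); return True
E
python3 - <<'E'
from h import *
print(place(-108,36))
grab("red"); print(sensors.read_state()["t"])
E
```

```text
place True [ 442.2 -363.3   45.2] [ 0.1 -0.   4. ] 26.328106498318625
True
11.325
```

View pics/red.png

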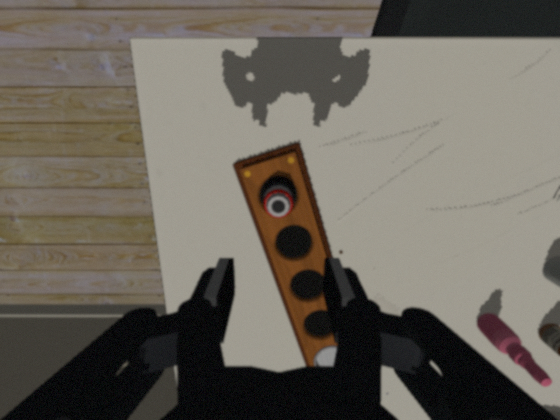

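Red sits inside the end well at (278,205), and contact came at exactly floor height. Next are yellow, blue and white.

```bash
python3 - <<'E'
from h import *
for xy,x in (((531,126),-54),((434,262),0),((428,187),54)):
    pick(xy,39)
    if sensors.read_state()["grip_width"]<22: print("missed"); break
    if not place(x,39): break
grab("three"); print(sensors.read_state()["t"])
E
```

```text
look [530.7 126.6] [530.4 126.7] top 49.8 t 13.3667
grip 26.769910225696286 34.68164920806885 [-0.5 -0.3  3.4]
up 26.50042082366942 34.49670910835266 16.175
place True [ 488.  -334.7   48.7] [-0.2  0.2  4.7] 26.501161438371835
look [434.6 259.9] [434.  259.8] top 58.4 t 22.7833
grip 26.899638164802372 34.63820815086365 [ 0.5 -0.8  5. ]
up 26.798176254113113 34.491859674453735 25.5917
place True [ 533.4 -305.2   48.4] [-0.2  0.5  4. ] 27.225891221258266
look [428.2 185.3] [427.8 185.3] top 67.2 t 32.25
grip 26.90418169398334 34.515970945358276 [-0.3  0.1  3.8]
up 26.948961693118964 34.47050750255585 35.05
place True [ 578.9 -276.2   48.4] [0.2 0.4 3.6] 26.92677217602129
39.4083
```

View pics/three.png

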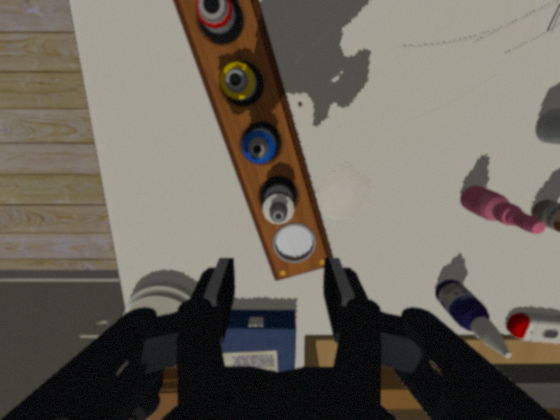

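All four lenses are seated in order: red (217,12), yellow (240,82), blue (262,145), white (278,205). The cup at (295,243) is free, so the bottle goes next.

```bash
python3 - <<'E'
from h import *
pick((526,1),48,force=25,hover=215)
if sensors.read_state()["grip_width"]>18:
    print(place(108,48,hover=215))
R=rot(YAW); ctrl.move_ptp([470,-240,260],R)
p,P,s=grab("end"); print(s["t"])
for x in (-108,-54,0,54,108):
    w=C0+x*U; q=P[(np.hypot(P[...,0]-w[0],P[...,1]-w[1])<24)&(P[...,2]>22)]
    t=q[q[:,2]>np.percentile(q[:,2],97)-4]; d=t[:,:2].mean(0)-C0; print(x,"along",(d@U-x).round(1),"across",(d@[-U[1],U[0]]).round(1),"top",np.percentile(q[:,2],97).round(1))
E
```

```text
look [524.8  -0. ] [524.4  -0. ] top 89.2 t 40.7333
grip 24.232921105971332 24.81061588126977 [-0.6 -1.4  2.8]
up 24.934848615187143 24.556275714997753 43.7
place True [ 624.7 -247.5   57.6] [-1.   0.9  4.5] 24.51428399291724
True
48.1083
-108 along 0.3 across 1.2 top 50.3
-54 along -0.1 across 1.3 top 58.9
0 along -1.1 across 1.5 top 67.4
54 along -4.0 across 2.7 top 58.5
108 along -1.2 across 1.2 top 97.7
```

View pics/end.png

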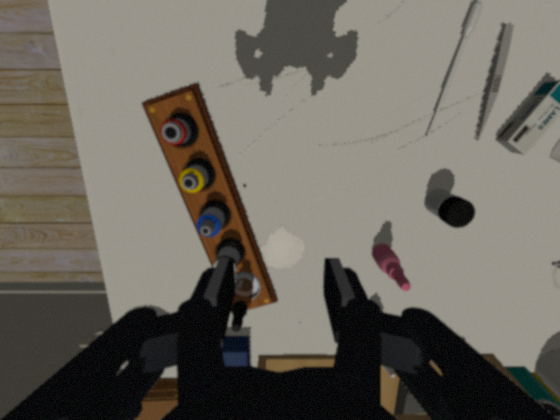

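Red, yellow and blue read correctly. A finger hides the white lens here, so I'll check it and the bottle from the side camera.

```bash
python3 - <<'E'
from h import *
ctrl.move_ptp([450,60,260],rot(YAW))
p,d=optics.grab_frame("scene"); P=cloud("scene",d)
cv2.imwrite("pics/fin.png",cv2.resize(p[110:270,200:420,::-1],None,fx=3,fy=3))
w=C0+54*U; q=P[(np.hypot(P[...,0]-w[0],P[...,1]-w[1])<24)&(P[...,2]>22)]; print(np.percentile(q[:,2],98),q[q[:,2]>65].mean(0),w)
E
```

```text
76.83207674075526 [ 577.32384328 -272.05057622   72.43795611] [ 578.74313807 -275.98582115]
```

View pics/fin.png

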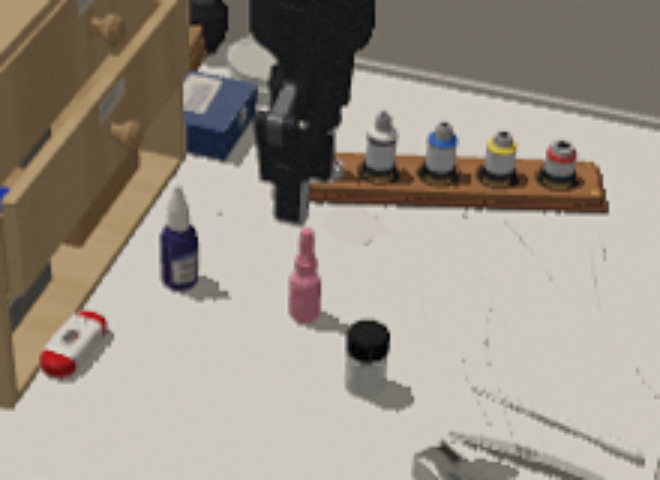

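White is seated upright: its top is at 76.8 mm, against 76 expected. The four lenses stand in order at u = 380–560 in the crop. The gripper hides the bottle here, but the wrist view already had it upright, with its top within 1.2 mm of the cup's centre. Handing in.

```bash
python3 -c "
from h import *
print(ctrl.finish_job())"
```

```text
the job is handed in; nothing more can be done
None
```

The oil bottle and the white, blue, yellow and red lenses are standing upright in their wells in that order; the job was handed in after about 50 s of robot time, and no verdict was returned.

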